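Slide the cup shuttle to the blue stop

TASK

Bring the shuttle with its glass cup fully home against the blue end stop of its rail, under the feeder spout there: with closed fingertips press the red pad in the shuttle's middle right down to free the brake, keep it pressed while you push the shuttle along until it meets the blue stop, then let the pad spring up and move clear. Nothing is gripped or lifted; never force the shuttle along with the brake on, do not touch the glass cup, and leave the loose things around it where they stand.

Things in the scene. Friction and masses are not known exactly. Their poses are not given: they have to be found in the camera images.
- rail: Fixed dosing fixture on a grey 3 mm mat. Origin on the table under the rail's middle; y runs along the rail, x across it away from the robot. Aluminium rail 350 mm long, 40 wide, top 23 mm up. Two alike black and orange feeders, 145 mm tall, stand at y = +90 and -90, x = 180 to 310 mm; their steel spouts reach back to x = 108 mm, 95 to 119 mm above the table.
- shuttle (a joint): Position of the shuttle along the rail's y axis, m: 0 in the middle, +0.09 hard against the stop at the +y end, -0.09 hard against the one at the -y end. Braked unless the pad is pressed: the brake slips only at about 10 to 16 N; freed, the shuttle moves with 1 to 2 N and stays where it is left.
- shuttle_mid (a point): Centre of the shuttle's top face, 55 mm above the table. Aluminium block 110 mm along the rail, 90 across; in its middle a well 64 mm along the rail by 50 across, its bottom the red pad, its walls solid, to be pushed from inside. When fully home this point lies 70 mm horizontally from stop_blue.
- pad (a joint): How far the red pad is pressed, m: 0 up (brake holds), 0.006 fully down. The brake lets go within the first millimetre. A spring pushes it up: 10 N to start it, 12.5 N fully down.
- pad_top (a point): Centre of the upper face of the red pad (47 mm across the rail x 61 mm along it, white dot in the middle), 47 mm above the table when up (8 mm below the block's top), 41 mm when fully down.
- cup: Glass cup clamped on the shuttle, 120 mm from the shuttle's middle on the side away from the robot (rail +x). 58 mm across the rim, 50 mm tall, foot 37 mm and rim 87 mm above the table; origin at the centre of its underside. It rides with the shuttle, and is not to be touched.
- stop_blue: Blue end stop of the rail, a fixed block 70 mm across the rail x 30 mm along it, top 45 mm above the table, with a dark screw head to 51 mm. Origin at its centre on the table surface, 160 mm from the rail's middle, at the +y or the -y end of the rail.
- stop_white: White end stop, the same block at the other end of the rail: the wrong one.
- jar: Bystander, leave it alone: small amber glass jar, 40 mm diameter, 60 mm tall, between the two feeders. Origin at the centre of its underside.
- spare_cup: Bystander, leave it alone: loose spare glass cup, 58 mm across the rim, 50 mm tall, beside one rail end. Origin at the centre of its underside.
- bottle: Bystander, leave it alone: white plastic bottle with blue cap, 50 mm diameter, 100 mm tall, beside the other rail end. Origin at the centre of its underside.
- spatula: Bystander, leave it alone: spatula with black handle, 150 mm long, lying flat on the robot's side of the rail. Its origin lies on its underside, midway along.
- boat: Bystander, leave it alone: white square weighing tray, 65 x 65 x 18 mm, on the robot's side of the rail. Origin at the centre of its underside.
- weight: Bystander, leave it alone: brass calibration weight with knob, 36 mm diameter, 50 mm tall, past one end of the rail. Origin at the centre of its underside.
- stopper: Bystander, leave it alone: green glass stopper with a 36 mm head, 30 mm tall, past one end of the rail. Origin at the centre of its underside.
Mind the look-alikes: they are no part of the job. There is more than one size of the stop_blue; the job needs the larger.

How it is judged:
On the way, in this order (a step that is already met when the one before it is completed fails the run):
1. the red pad is pressed down (4 mm or more) while the shuttle still stands where it began (within 10 mm) (value of joint pad above 0.004 m and distance of shuttle_mid from where it was at the start of the episode below 0.01 m), for 0.1 s.
2. the shuttle meets the blue stop (its middle within 74 mm of the stop's) with the pad still pressed (2 mm or more) (horizontal distance between shuttle_mid and stop_blue below 0.074 m and value of joint pad above 0.002 m), for 0.1 s.
At the end, for the whole second after the job is handed in: The shuttle stands at rest within 4 mm of hard against the blue stop (its middle no more than 74 mm from the stop's centre), and the red pad has sprung up again (less than 1 mm down) (horizontal distance between shuttle_mid and stop_blue below 0.074 m and value of joint pad below 0.001 m and velocity of joint shuttle between -0.005 and 0.005 m/s); the robot touches nothing.
It fails at once if the shuttle is forced along with the brake on (more than 15 mm from where it began, and moving faster than 30 mm/s with the pad less than 0.5 mm down) (value of joint pad below 0.0005 m and distance of shuttle_mid from where it was at the start of the episode above 0.015 m and (velocity of joint shuttle above 0.03 m/s or velocity of joint shuttle below -0.03 m/s)).
It fails at once if the glass cup is touched (more than 1 N) (contact force between any of the arm, the fingers and cup above 1 N).
It fails at once if a loose thing on the mat is moved by more than 20 mm or lifted (distance of any of jar, spare_cup, bottle, spatula, boat, weight, stopper from where it was at the start of the episode above 0.02 m).
It also fails if it takes over 34 s, if anything falls off the work surface, if the arm or the gripper's body presses on something with over 40 N, if the wrist force passes 120 N, or if a joint passes its speed limit or range.

ROBOT

A 7-joint arm with a two-finger parallel gripper is mounted at the origin on the work surface. World frame = base frame: x ahead of the robot, y to its left, z up, the work surface at z = 0. Lengths are in m, angles in rad, forces in N, time in s.
With the tool pointing down it reaches from about 0.4 to 0.85 m from the base axis. Payload 10.4 kg.
Tool frame: the origin (TCP) lies on the front face of the gripper's body, between the roots of the fingers; the fingertips stand 73 mm ahead of it and the grasp point (between the pads) lies 54 mm ahead of it; z points along the fingers, y is the line along which they close (so a half turn about z gives the same grasp; the last joint's range is limited). The gripper opens to 85 mm and grips with 20 to 120 N. Pads are 22 mm wide; open, the fingers measure 114 mm over their backs; the gripper's body (76 mm by 85 mm) begins 54 mm behind the grasp point. The pads swing forward as they close: fully open they stand 13 mm farther back than shut.
Start: joints at [-1.126, 0.332, -0.065, 1.46, 0.022, 1.35, -0.088], TCP at [0.282, 0.558, 0.304] pointing down, gripper open.
Joint ranges: [-2.6, 2.6], [-0.5, 2.12], [-1.47, 1.34], [0.16, 2.42], [-1.27, 4.41], [0.06, 2.06], [-2.6, 2.6]. Speed limits (rad/s): [2.22, 2.22, 2.79, 2.79, 3.14, 3.14, 3.14].

INTERFACE

Orientations are given as a unit quaternion [x, y, z, w].
In Python, from workcell import manip gives the robot as it stands.
- The arm moves only by the shell command python3 -m jog 'ROWS' [FORCE]. ROWS is JSON, a list of rows, each an object with "grip": the gripper command: -1 is fully open, 1 is shut, values between are in proportion; "slide": the shift along the tool's x, y, z in cm, a list of three; "yaw": the turn about the tool's z in rad. A call has 1 to 8 rows; each row shifts and turns the commanded pose from where the row before left it, along the tool's axes as they then stand; what a row does not reach is not made up. A row lasts 1/10 s, in which the tool goes at most 50 mm and 8.59 degrees, less where a joint would pass 70% of its speed; a pose out of reach is approached as far as the arm can. A call with a gripper value outside its range is refused whole. The fingers move at their own pace and stop on an object; FORCE is the grip in N (left out, the last holds). Time passes only in rows, so rows that do not move let the fingers close. It gives the time, the measured TCP pose, the force, the opening and the grip force at its end, in the units of the state.
- manip.get_obs(): the state, without advancing time (a new reading comes with each control period).
- manip.camera(name): name is "scene" or "top" or "wrist"; returns the picture (420x560x3 uint8, blue, green, red); there is no depth.
- manip.calibration(name): a dict with "vfov" (degrees; the focal length in pixels is half the picture's height over the tangent of half this angle, whatever the lens; pixels are square), "cx", "cy" (the principal point, pixels), "camera_from_world" (4x4, takes a point from world to camera coordinates). Camera axes: x right, y down, z forward; pixel columns grow to the right and rows downward; lengths in m; the calibration is good to about 2 mm. The wrist camera is an equidistant fisheye: a pixel r from the principal point sees the ray r / f radians off the axis. A picture is of the moment at which its call begins: read the wrist's pose just before it. calibration takes no time and is no camera call; for the wrist camera it gives the pose at the moment of the call.
- manip.hand_in(): hands the job in; it is judged then, once.
Trained networks look in the newest picture that a camera, given by its name, has taken for a name from the list of things; names that differ only in an ending like _2 or _b are one class to them, and where a whole thing is asked for, a point or a joint stands for the part that bears it (a point fixed in the world has none). Each returns a list of dicts, best first, with "conf" (0 to 1); they miss things now and then, are a little off and sometimes report something else, mostly with a low value. They report only what shows in the picture. A call takes as long as a camera call. They do not tell look-alikes from the thing itself.
- manip.masks_of(thing, camera): "region" (420x560 bool, what is visible of it) and "centre" ([column, row] in pixels, amid what is visible of it).
The state is a dict: "clock": time; "joint_pos": joint angles; "joint_velocities": joint speeds; "tau": joint torques, N m; "position": TCP position; "ee_rot": TCP orientation; "ft_force": force on the tool from outside, world axes, zero at the start; "torque": the same for the moment, N m; "grip_width": opening from 0.0 (shut) to 1.0 (fully open); "grasp_force": force on a finger pad.
Only numpy, scipy, OpenCV 4.12 (cv2) and the standard library are available. Lean on these libraries where they do the work, as an engineer would, in place of code of your own. Each camera call takes 0.05 s, during which the arm holds its last target. There are 200 camera calls.

## Working session

There is one attempt and no reset: what is moved stays moved. The work goes in short steps, Python scripts to look and compute and a shell command to move; the robot and the scene stay as the last step left them, time stands still between calls to the robot, and variables do not carry over. Pictures are saved under pics/ and viewed, at most 10 in all, crops included, and the job is handed in when it is done.

```bash
mkdir -p pics
python3 - <<'E'
from workcell import manip
import cv2
for n in("scene","top"):
    im=manip.camera(n); cv2.imwrite(f"pics/{n}0.png",im); c=manip.calibration(n); print(n,c)
    for t in("shuttle_mid","pad_top","stop_blue","stop_white","cup"):
        print(t,[(round(d["conf"],2),[round(float(v)) for v in d["centre"]],int(d["region"].sum())) for d in manip.masks_of(t,n)])
o=manip.get_obs(); print(o["position"],o["ee_rot"],o["clock"],o["ft_force"])
E
```

```text
scene {'vfov': 44.623047829099605, 'cx': 267.461932408109, 'cy': 211.79770595180716, 'camera_from_world': array([[-0.52344888,  0.85195174, -0.01339791,  0.31498362],
       [ 0.64902553,  0.38848222, -0.65410047, -0.29588698],
       [-0.55205718, -0.35108374, -0.75628902,  1.37859838],
       [ 0.        ,  0.        ,  0.        ,  1.        ]])}
shuttle_mid [(0.75, [271, 209], 3421)]
pad_top [(0.87, [283, 198], 349)]
stop_blue [(0.92, [222, 174], 588), (0.66, [136, 163], 278)]
stop_white [(0.72, [345, 232], 704)]
cup [(0.93, [251, 226], 673)]
top {'vfov': 52.312906482311526, 'cx': 281.9159451240857, 'cy': 206.27469542426417, 'camera_from_world': array([[ 0.00709888, -0.99986469,  0.01483917, -0.05143615],
       [-0.98451271, -0.00958784, -0.17505081,  0.53498607],
       [ 0.1751694 , -0.01336669, -0.98444757,  1.16568832],
       [ 0.        ,  0.        ,  0.        ,  1.        ]])}
shuttle_mid [(0.73, [277, 216], 2301)]
pad_top [(0.79, [274, 228], 339)]
stop_blue [(0.75, [338, 230], 270), (0.46, [404, 212], 164), (0.26, [366, 193], 120)]
stop_white [(0.7, [222, 222], 264)]
cup [(0.68, [279, 182], 350)]
[0.28182496 0.55788703 0.30398367] [2.31768106e-01 9.72771060e-01 1.00326215e-04 6.26294098e-06] 0.6 [-0.42088346  0.18612284  0.31866331]
```

Run:
```python
import cv2
for n,(x0,y0,x1,y1) in {"scene":(90,110,410,330),"top":(160,120,440,300)}.items():
    im=cv2.imread(f"pics/{n}0.png")[y0:y1,x0:x1]
    cv2.imwrite(f"pics/{n}0c.png",cv2.resize(im,None,fx=2.5,fy=2.5,interpolation=cv2.INTER_CUBIC))
```

```text
(no output)
```

View pics/scene0c.png

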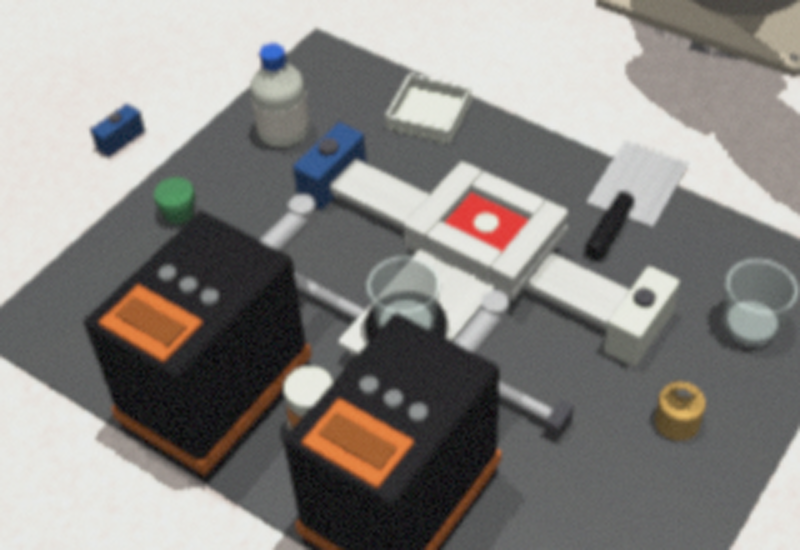

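View pics/top0c.png

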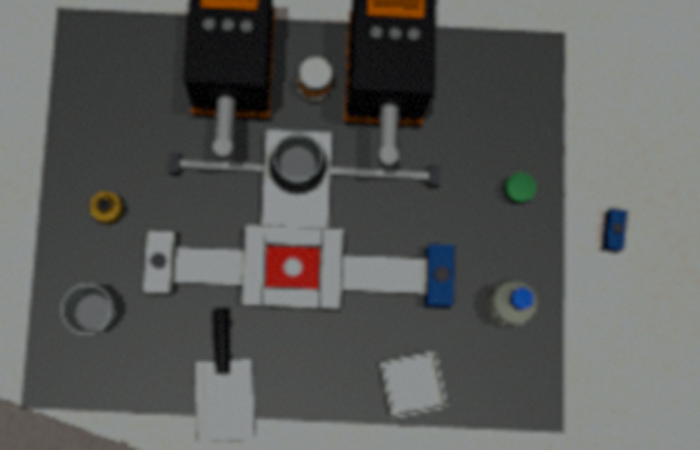

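Blue candidates: scene (222,174) / top (338,230), the large block on the rail's end, and scene (136,163) / top (404,212), a small block off the mat. The first is on the rail and larger, so it is the stop. The enlarged crops confirm it, and show white on the other end at top (222,222). Next I work out positions.

```bash
cat > h.py <<'E'
import numpy as np, cv2
from scipy.optimize import least_squares
from workcell import manip
def ray(n,uv,z):
    c=manip.calibration(n); f=210/np.tan(np.radians(c["vfov"]/2)); M=c["camera_from_world"]
    d=M[:3,:3].T@np.array([(uv[0]-c["cx"])/f,(uv[1]-c["cy"])/f,1]); o=-M[:3,:3].T@M[:3,3]
    return o+d*(z-o[2])/d[2]
def redc(im):   # centre of red pad incl. dot, hull centroid
    b,g,r=[im[...,i].astype(int) for i in range(3)]
    m=((r>110)&(g<r*.5)&(b<r*.5)).astype(np.uint8)
    n,l,s,c=cv2.connectedComponentsWithStats(m); k=1+s[1:,4].argmax()
    h=cv2.convexHull(np.argwhere(l==k)[:,::-1].astype(np.int32)); mo=cv2.moments(h)
    return mo["m10"]/mo["m00"],mo["m01"]/mo["m00"],cv2.minAreaRect(h)
E
python3 - <<'E'
from h import *
for n in("scene","top"):
    im=cv2.imread(f"pics/{n}0.png"); u,v,r=redc(im); print(n,u,v,r,"pad@.047",ray(n,(u,v),.047).round(4))
    manip.camera(n)
    for t in("stop_blue","stop_white","cup"):
        d=manip.masks_of(t,n)[0]; print(t,ray(n,d["centre"],dict(stop_blue=.04,stop_white=.04,cup=.06)[t]).round(3))
# visible dots/screws in the crops
S=lambda a:(a[0]/2.5+90,a[1]/2.5+110); T=lambda a:(a[0]/2.5+160,a[1]/2.5+120)
for nm,s,t,z in(("dot",(486,222),(293,267),.047),("blue screw",(329,146),(441,274),.051),("white screw",(644,297),(158,261),.051),
  ("spout blue",(301,204),(389,155),.1),("spout white",(495,302),(222,147),.1)):
    print(nm,ray("scene",S(s),z).round(4),ray("top",T(t),z).round(4))
E
```

```text
scene 284.29860171402794 197.77176364456471 ((284.20001220703125, 197.59999084472656), (27.72724151611328, 15.205260276794434), 26.56505012512207) pad@.047 [ 0.4773 -0.0336  0.047 ]
stop_blue [ 0.482 -0.198  0.04 ]
stop_white [0.489 0.123 0.04 ]
cup [ 0.485 -0.029  0.06 ]
top 276.46720430107524 226.4844086021505 ((276.5, 226.5), (15.0, 21.0), 90.0) pad@.047 [ 0.4776 -0.032   0.047 ]
stop_blue [ 0.44  -0.278  0.04 ]
stop_white [0.492 0.118 0.04 ]
cup [ 0.6   -0.028  0.06 ]
dot [ 0.4797 -0.0319  0.047 ] [ 0.4767 -0.0341  0.047 ]
blue screw [ 0.4756 -0.1973  0.051 ] [ 0.4698 -0.2003  0.051 ]
white screw [0.4881 0.12   0.051 ] [0.4816 0.1173 0.051 ]
spout blue [ 0.5814 -0.1462  0.1   ] [ 0.5946 -0.1382  0.1   ]
spout white [0.5886 0.0389 0.1   ] [0.6017 0.0451 0.1   ]
```

The two cameras agree:
- **Rail ends:** the white stop is at (0.485, 0.119) and the blue stop at (0.473, -0.199), 0.318 m apart against 0.320 m expected. Rail yaw is about -0.039.
- **Pad:** it is at (0.478, -0.033), so about 0.096 m of travel towards -y.

I'll close the fingers, turn the tool square to the rail (yaw -0.43) and travel high.

```bash
python3 -m jog '[{"grip":1,"slide":[0,0,0],"yaw":-0.143},{"grip":1,"slide":[0,0,0],"yaw":-0.143},{"grip":1,"slide":[0,0,0],"yaw":-0.143},{"grip":1,"slide":[-3,-4,0],"yaw":0},{"grip":1,"slide":[-3,-4,0],"yaw":0},{"grip":1,"slide":[-3,-4,0],"yaw":0},{"grip":1,"slide":[-3,-4,0],"yaw":0},{"grip":1,"slide":[-3,-4,0],"yaw":0}]' 30
python3 - <<'E'
from workcell import manip; import numpy as np
from scipy.spatial.transform import Rotation as R
o=manip.get_obs(); r=R.from_quat(o["ee_rot"]).as_matrix(); M=manip.calibration("wrist")["camera_from_world"]
c=-M[:3,:3].T@M[:3,3]; print("cam in tool",r.T@(c-o["position"]),r.round(3).tolist())
print("to go cm",100*r.T@(np.array([.478,-.033,.20])-o["position"]))
E
```

```text
clock: 1.8
position: [0.4248, 0.3504, 0.3042]
ee_rot: [0.019, 1.0, 0.0, 0.0]
ft_force: [1.5, 0.9, 1.3]
grip_width: 0.0
grasp_force: 0.0
cam in tool [ 0.0662028   0.0005169  -0.06947007] [[-0.999, 0.039, 0.0], [0.039, 0.999, 0.001], [-0.0, 0.001, -1.0]]
to go cm [ -6.79630959 -38.10741774  10.40039231]
```

```bash
python3 -m jog '[{"grip":1,"slide":[-1,-4.8,0],"yaw":0},{"grip":1,"slide":[-1,-4.8,0],"yaw":0},{"grip":1,"slide":[-1,-4.8,0],"yaw":0},{"grip":1,"slide":[-1,-4.8,0],"yaw":0},{"grip":1,"slide":[-1,-4.8,0],"yaw":0},{"grip":1,"slide":[-1,-4.8,0],"yaw":0},{"grip":1,"slide":[-0.8,-4.6,0],"yaw":0},{"grip":1,"slide":[0,-4.6,0],"yaw":0}]'; python3 -m jog '[{"grip":1,"slide":[0,0,4],"yaw":0},{"grip":1,"slide":[0,0,4],"yaw":0},{"grip":1,"slide":[0,0,4],"yaw":0},{"grip":1,"slide":[0,0,0],"yaw":0},{"grip":1,"slide":[0,0,0],"yaw":0}]'
python3 - <<'E'
from h import *
o=manip.get_obs(); print(o["position"],o["ft_force"])
ims=[manip.camera(n)[y:y+160,x:x+200] for n,x,y in(("scene",180,110),("top",180,140))]+[manip.camera("wrist")]
cv2.imwrite("pics/a.png",np.vstack([np.hstack([cv2.resize(i,(400,320)) for i in ims[:2]]),cv2.resize(ims[2][70:350],(800,280*800//560))[:280]])[:600])
E
```

```text
clock: 2.6
position: [0.4774, -0.0322, 0.3042]
ee_rot: [0.02, 1.0, 0.0, 0.0]
ft_force: [1.4, -0.3, 0.5]
grip_width: -0.002
grasp_force: 0.0
clock: 3.1
position: [0.4773, -0.0302, 0.1847]
ee_rot: [0.019, 1.0, -0.0, -0.0]
ft_force: [0.7, 0.1, 1.3]
grip_width: 0.002
grasp_force: 0.0
[ 0.47732767 -0.03017358  0.18474017] [0.70649631 0.14668092 1.2527583 ]
```

View pics/a.png

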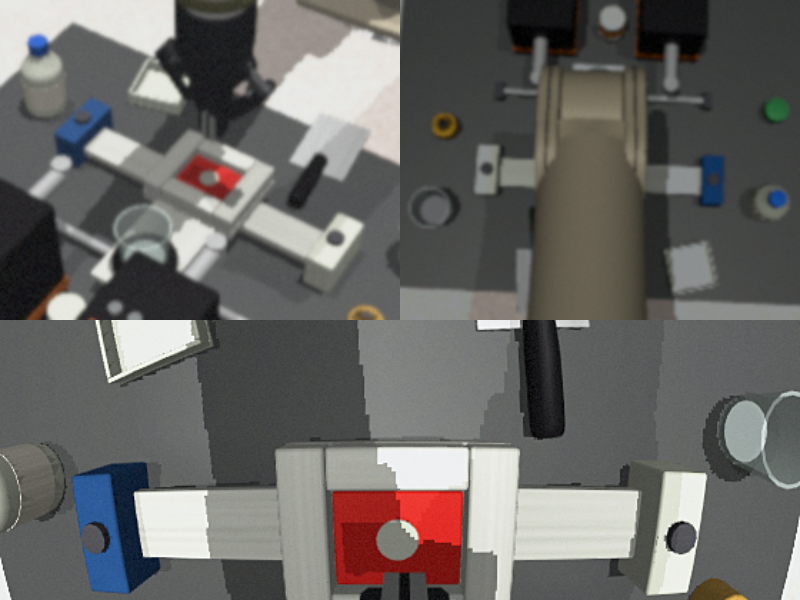

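The fingertips are above the dot, and the wrist view shows the blue stop on the left (x≈110) and the white stop on the right. I'll check the dot through the wrist camera.

Run:
```python
from h import *
o=manip.get_obs(); c=manip.calibration("wrist"); im=manip.camera("wrist"); M=c["camera_from_world"]; f=210/np.tan(np.radians(c["vfov"]/2))
k=800/560
for nm,(a,b),z in(("dot",(398,540),.047),("blue screw",(96,538),.051),("white screw",(681,538),.051)):
    p=np.array([a/k-c["cx"],(b-320)/k+70-c["cy"]]); r=np.hypot(*p); th=r/f
    d=M[:3,:3].T@np.r_[p/r*np.sin(th),np.cos(th)]; e=-M[:3,:3].T@M[:3,3]; print(nm,(e+d*(z-e[2])/d[2]).round(4))
```

```text
dot [ 0.4798 -0.0322  0.047 ]
blue screw [ 0.4726 -0.197   0.051 ]
white screw [0.4848 0.1166 0.051 ]
```

```bash
python3 -m jog '[{"grip":1,"slide":[0,-1.2,2],"yaw":0},{"grip":1,"slide":[0,0,2],"yaw":0},{"grip":1,"slide":[0,0,1],"yaw":0},{"grip":1,"slide":[0,0,0],"yaw":0},{"grip":1,"slide":[0,0,0],"yaw":0}]'
```

```text
clock: 3.8
position: [0.4772, -0.0419, 0.1348]
ee_rot: [0.019, 1.0, 0.0, 0.0]
ft_force: [0.9, -0.5, 0.7]
grip_width: 0.001
grasp_force: 0.0
```

```bash
python3 -m jog '[{"grip":1,"slide":[0,0,0.8],"yaw":0},{"grip":1,"slide":[0,0,0.5],"yaw":0},{"grip":1,"slide":[0,0,0.4],"yaw":0},{"grip":1,"slide":[0,0,0],"yaw":0},{"grip":1,"slide":[0,0,0],"yaw":0}]'; python3 -m jog '[{"grip":1,"slide":[0,0,0.3],"yaw":0},{"grip":1,"slide":[0,0,0.1],"yaw":0},{"grip":1,"slide":[0,0,0],"yaw":0},{"grip":1,"slide":[0,0,0],"yaw":0}]'
```

```text
clock: 4.3
position: [0.4769, -0.042, 0.1173]
ee_rot: [0.019, 1.0, 0.0, 0.0]
ft_force: [-4.5, 0.2, 10.3]
grip_width: 0.001
grasp_force: 5.2
clock: 4.7
position: [0.477, -0.042, 0.1137]
ee_rot: [0.019, 1.0, 0.0, 0.0]
ft_force: [-4.7, 0.6, 13.0]
grip_width: 0.0
grasp_force: 6.7
```

```bash
python3 -m jog '[{"grip":1,"slide":[0,-0.5,0],"yaw":0},{"grip":1,"slide":[0,-0.5,0],"yaw":0},{"grip":1,"slide":[0,-0.5,0],"yaw":0},{"grip":1,"slide":[0,-0.5,0],"yaw":0},{"grip":1,"slide":[0,-0.5,0],"yaw":0},{"grip":1,"slide":[0,-0.5,0],"yaw":0},{"grip":1,"slide":[0,0,0],"yaw":0},{"grip":1,"slide":[0,0,0],"yaw":0}]'
python3 - <<'E'
from h import *
u,v,r=redc(manip.camera("scene")); print(u,v,r)
b=max(manip.masks_of("shuttle_mid","scene"),key=lambda d:d["conf"]); print(b["centre"],b["conf"])
E
```

```text
clock: 5.5
position: [0.4758, -0.0726, 0.1136]
ee_rot: [0.02, 1.0, 0.0, 0.0]
ft_force: [-4.3, -1.2, 12.5]
grip_width: 0.002
grasp_force: 6.6
279.35478547854785 195.73597359735973 ((279.60003662109375, 196.3000030517578), (10.28591251373291, 12.521980285644531), 26.56505012512207)
[252.0, 210.8] 0.86
```

```bash
python3 -m jog '[{"grip":1,"slide":[0,-0.7,0],"yaw":0},{"grip":1,"slide":[0,-0.7,0],"yaw":0},{"grip":1,"slide":[0,-0.7,0],"yaw":0},{"grip":1,"slide":[0,-0.7,0],"yaw":0},{"grip":1,"slide":[0,-0.7,0],"yaw":0},{"grip":1,"slide":[0,-0.7,0],"yaw":0},{"grip":1,"slide":[0,-0.5,0],"yaw":0},{"grip":1,"slide":[0,-0.5,0],"yaw":0}]';  python3 -m jog '[{"grip":1,"slide":[0,-0.4,0],"yaw":0},{"grip":1,"slide":[0,-0.4,0],"yaw":0},{"grip":1,"slide":[0,-0.3,0],"yaw":0},{"grip":1,"slide":[0,0,0],"yaw":0}]'
```

```text
clock: 6.4
position: [0.4738, -0.1242, 0.1137]
ee_rot: [0.019, 1.0, 0.0, 0.0]
ft_force: [-4.2, 3.0, 12.8]
grip_width: 0.003
grasp_force: 6.5
clock: 6.8
position: [0.4734, -0.1357, 0.1137]
ee_rot: [0.02, 1.0, -0.0, 0.0]
ft_force: [-4.8, -1.0, 12.3]
grip_width: 0.002
grasp_force: 6.1
```

```bash
python3 -m jog '[{"grip":1,"slide":[0,-0.3,0],"yaw":0},{"grip":1,"slide":[0,-0.3,0],"yaw":0},{"grip":1,"slide":[0,0,0],"yaw":0},{"grip":1,"slide":[0,0,0],"yaw":0}]';  python3 -m jog '[{"grip":1,"slide":[0,-0.3,0],"yaw":0},{"grip":1,"slide":[0,-0.2,0],"yaw":0},{"grip":1,"slide":[0,0,0],"yaw":0},{"grip":1,"slide":[0,0,0],"yaw":0}]'
python3 - <<'E'
from h import *
cv2.imwrite("pics/b.png",cv2.resize(manip.camera("scene")[120:280,150:350],(800,600))); cv2.imwrite("pics/bw.png",manip.camera("wrist"))
E
```

```text
clock: 7.2
position: [0.4734, -0.1409, 0.1137]
ee_rot: [0.019, 1.0, 0.0, 0.0]
ft_force: [-3.6, 1.6, 11.4]
grip_width: 0.004
grasp_force: 6.1
clock: 7.6
position: [0.4739, -0.1448, 0.1138]
ee_rot: [0.019, 1.0, 0.001, 0.001]
ft_force: [-0.9, 5.8, 11.5]
grip_width: -0.003
grasp_force: 5.9
```

View pics/bw.png

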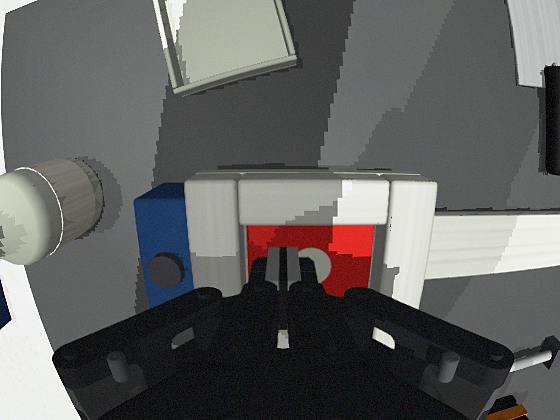

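The wrist view shows the block's left edge (x≈187) at the blue stop, with the tip left of the dot but not yet on the well wall. I'll press on to the wall to confirm it's seated.

```bash
python3 -m jog '[{"grip":1,"slide":[0,-0.3,0],"yaw":0},{"grip":1,"slide":[0,-0.2,0],"yaw":0},{"grip":1,"slide":[0,0,0],"yaw":0}]';  python3 -m jog '[{"grip":1,"slide":[0,-0.2,0],"yaw":0},{"grip":1,"slide":[0,-0.2,0],"yaw":0},{"grip":1,"slide":[0,0,0],"yaw":0},{"grip":1,"slide":[0,0,0],"yaw":0}]'
```

```text
clock: 8.0
position: [0.4739, -0.1499, 0.114]
ee_rot: [0.019, 1.0, 0.001, 0.001]
ft_force: [-0.1, 5.8, 11.3]
grip_width: 0.001
grasp_force: 5.9
clock: 8.4
position: [0.4739, -0.1508, 0.1138]
ee_rot: [0.018, 1.0, 0.003, 0.001]
ft_force: [-1.0, 18.4, 15.9]
grip_width: 0.002
grasp_force: 12.5
```

It now pushes at 18 N with no further motion, so the shuttle is on the stop. I'll lift straight up, keeping the preload towards the stop so nothing is dragged back.

```bash
python3 -m jog '[{"grip":1,"slide":[0,0,-0.3],"yaw":0},{"grip":1,"slide":[0,0,-0.4],"yaw":0},{"grip":1,"slide":[0,0.3,-0.3],"yaw":0},{"grip":1,"slide":[0,0.4,0],"yaw":0},{"grip":1,"slide":[0,0.2,-1],"yaw":0},{"grip":1,"slide":[0,0,-2],"yaw":0},{"grip":1,"slide":[0,0,-4],"yaw":0},{"grip":1,"slide":[0,0,-4],"yaw":0}]';python3 -m jog '[{"grip":1,"slide":[0,3,-4],"yaw":0},{"grip":1,"slide":[4,4,0],"yaw":0},{"grip":1,"slide":[4,4,0],"yaw":0},{"grip":1,"slide":[0,0,0],"yaw":0},{"grip":1,"slide":[0,0,0],"yaw":0},{"grip":1,"slide":[0,0,0],"yaw":0}]'
python3 - <<'E'
from h import *
im=manip.camera("scene"); u,v,_=redc(im); p=ray("scene",(u,v),.047); print(p, np.hypot(*(p[:2]-[.473,-.1985])))
cv2.imwrite("pics/c.png",cv2.resize(im[100:310,130:410],(800,600)))
E
```

```text
clock: 9.2
position: [0.472, -0.1463, 0.2342]
ee_rot: [0.02, 1.0, -0.0, -0.001]
ft_force: [0.9, 0.3, -0.3]
grip_width: 0.0
grasp_force: 0.0
clock: 9.8
position: [0.4064, -0.0435, 0.2732]
ee_rot: [0.02, 1.0, -0.0, 0.0]
ft_force: [0.1, -0.3, -0.0]
grip_width: -0.004
grasp_force: 0.0
[ 0.47493192 -0.13125414  0.047     ] 0.06727360741368996
```

View pics/c.png

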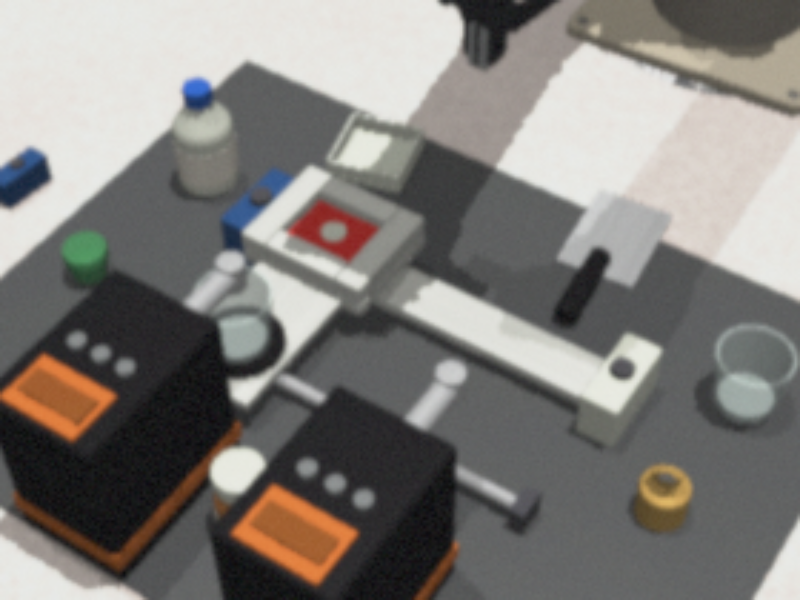

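The shuttle at (335,230) sits tight against the blue stop at (255,205), with the cup under the spout, the pad up, the loose things in place and the arm clear.

```bash
python3 -c "from workcell import manip; print(manip.hand_in())"
```

```text
the job is handed in; nothing more can be done
None
```

The job is handed in (the hand-in returned no verdict): the shuttle with its cup stands against the large blue stop, the pad has sprung up, the arm is clear, and nothing loose appears to have moved in the last picture.

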